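Tighten pot-lid knobs in the jig and set the lids on domes

TASK

Put the wire brush that lies in the pinned jig flat into the tool tray, then screw the loose wing knob of every pot lid clockwise until it is tight: a lid just spins with its knob unless it is held still, which is what the jig is for. Leave each lid balanced, level and centred, on top of its own wooden dome, and do not disturb the other things on the bench.

Things in the scene. Friction and masses are not known exactly. Their poses are not given: they have to be found in the camera images.
- lid1_mid (a point): Pot lid 1 (may be absent): a flat aluminium disc, 90 mm across and 8 mm thick, flat underneath, with two opposite ears 18 mm wide reaching out to 62 mm from the centre along the lid's own x axis (+x and -x alike); 0.2 to 0.35 kg. It lies loose on the bench, knob up. The point is the centre of the disc, half-way up (4 mm above its underside); z is the lid's upward axis.
- lid1_knob (a point): Wing knob of lid 1: an upright black bar, 42 mm long (along its own x axis), 14 mm wide (its own y axis), its underside 14 mm and its top 50 mm above the lid's underside, turning about the lid's centre axis z. The point lies on that axis, 36 mm above the lid's underside: the height to grip it. The whole lid can be lifted by the knob.
- lid1_screw (a joint): How far the wing knob of lid 1 has been screwed on, rad: grows as the knob is turned clockwise (seen from above) relative to its lid; starts loose at 0.3 to 1.0, stops tight at 2.4. At 0 the knob's x axis lies along the lid's x axis. It is stiff (0.25 N m, about constant) and stays as left: a lid that is not held still simply turns with its knob.
- lid2_mid (a point): Pot lid 2 (may be absent): a flat aluminium disc, 90 mm across and 8 mm thick, flat underneath, with two opposite ears 18 mm wide reaching out to 62 mm from the centre along the lid's own x axis (+x and -x alike); 0.2 to 0.35 kg. It lies loose on the bench, knob up. The point is the centre of the disc, half-way up (4 mm above its underside); z is the lid's upward axis.
- lid2_knob (a point): Wing knob of lid 2: an upright black bar, 42 mm long (along its own x axis), 14 mm wide (its own y axis), its underside 14 mm and its top 50 mm above the lid's underside, turning about the lid's centre axis z. The point lies on that axis, 36 mm above the lid's underside: the height to grip it. The whole lid can be lifted by the knob.
- lid2_screw (a joint): How far the wing knob of lid 2 has been screwed on, rad: grows as the knob is turned clockwise (seen from above) relative to its lid; starts loose at 0.3 to 1.0, stops tight at 2.4. At 0 the knob's x axis lies along the lid's x axis. It is stiff (0.25 N m, about constant) and stays as left: a lid that is not held still simply turns with its knob.
- lid3_mid (a point): Pot lid 3 (may be absent): a flat aluminium disc, 90 mm across and 8 mm thick, flat underneath, with two opposite ears 18 mm wide reaching out to 62 mm from the centre along the lid's own x axis (+x and -x alike); 0.2 to 0.35 kg. It lies loose on the bench, knob up. The point is the centre of the disc, half-way up (4 mm above its underside); z is the lid's upward axis.
- lid3_knob (a point): Wing knob of lid 3: an upright black bar, 42 mm long (along its own x axis), 14 mm wide (its own y axis), its underside 14 mm and its top 50 mm above the lid's underside, turning about the lid's centre axis z. The point lies on that axis, 36 mm above the lid's underside: the height to grip it. The whole lid can be lifted by the knob.
- lid3_screw (a joint): How far the wing knob of lid 3 has been screwed on, rad: grows as the knob is turned clockwise (seen from above) relative to its lid; starts loose at 0.3 to 1.0, stops tight at 2.4. At 0 the knob's x axis lies along the lid's x axis. It is stiff (0.25 N m, about constant) and stays as left: a lid that is not held still simply turns with its knob.
- dome1_top (a point): Dome 1: fixed plain wooden dome on the bench, a round cap 138 mm across and 31.6 mm high, curved to a radius of 90 mm (made of flat rings; the crown itself is flat over 16 mm). The point is the middle of the crown. Any lid may go on any dome.
- dome2_top (a point): Dome 2: fixed plain wooden dome on the bench, a round cap 138 mm across and 31.6 mm high, curved to a radius of 90 mm (made of flat rings; the crown itself is flat over 16 mm). The point is the middle of the crown. Any lid may go on any dome.
- dome3_top (a point): Dome 3: fixed plain wooden dome on the bench, a round cap 138 mm across and 31.6 mm high, curved to a radius of 90 mm (made of flat rings; the crown itself is flat over 16 mm). The point is the middle of the crown. Any lid may go on any dome.
- jig: Holding jig: fixed wooden board 150 mm (its x) by 70 mm (its y) by 12 mm thick, with four steel pins, 10 mm thick tapering to 5 mm at the tip and 16 mm tall above the board, at x = +-55 mm, y = +-17 mm. A lid laid flat on the board has each ear between a pair of pins (24 mm free between them at the foot, 29 mm at the tips), which keeps it from turning; its disc fits between the two pairs. Origin: centre of the underside, on the bench.
- brush_mid (a point): Wire brush, lying bristles down: straight, 160 mm long (its x axis; head at +x), handle 22 mm wide and 20 mm thick, head 60 mm long and 30 mm wide, same thickness; 90 g. The point is its middle, in the handle, half-way up (10 mm above its underside). At the start it lies across the jig, between the two pairs of pins.
- tray: Tool tray: fixed open tray of dark sheet steel, 220 mm long (its x) by 100 mm wide (its y), 30 mm high outside, walls and floor 5 mm thick. Origin: centre of the underside, on the bench.
- finial: Bystander, to be left alone: brass finial, 32 mm across, 34 mm tall, loose. Origin: centre of its underside.
- collar: Bystander, to be left alone: steel collar ring, 40 mm across, 22 mm tall, loose. Origin: centre of its underside.
- cup: Bystander, to be left alone: steel cup, 80 mm across, 65 mm tall, loose. Origin: centre of its underside.
- jar: Bystander, to be left alone: closed amber glass jar, 60 mm across, 70 mm tall, loose. Origin: centre of its underside.
- driver: Bystander, to be left alone: screwdriver lying on the bench, about 200 mm long along its x axis.
- burner: Bystander, to be left alone: dark steel burner head, 100 mm across, 50 mm tall, loose. Origin: centre of its underside.
- oilcan: Bystander, to be left alone: closed steel can, 66 mm across, 110 mm tall, loose. Origin: centre of its underside.
- boiler_top: Bystander: fixed round steel boiler top, 116 mm across, 100 mm tall. Origin: centre of its underside.
Things that resemble listed ones, but are neither listed nor needed, are in the scene too. Leave any pink or red look-alike of the part that bears lid3_mid alone.

How it is judged:
On the way, in this order (a step that is already met when the one before it is completed fails the run):
1. the brush lies flat in the tool tray (x of brush_mid in the frame of tray between -0.045 and 0.045 m and y of brush_mid in the frame of tray between -0.045 and 0.045 m and z of brush_mid in the frame of tray below 0.03 m and angle between brush_mid's own x axis and vertical above 1.4 rad), for 0.2 s.
2. the knobs of all the lids there are have been screwed tight (2.1 rad or more) (value of joint each of lid1_screw, lid2_screw, lid3_screw above 2.1 rad), for 0.2 s.
At the end, for the whole second after the job is handed in: The brush lies flat in the tray (its middle within 45 mm of the tray's middle each way and below the rim); each lid there is has its knob at 2.1 rad or more and rests on a dome, centred within 18 mm, tilted less than 0.22 rad and at rest (all of step 1 and all of step 2 and ((horizontal distance between lid1_mid and dome1_top below 0.018 m and z of lid1_mid in the frame of dome1_top between -0.002 and 0.012 m) or (horizontal distance between lid1_mid and dome2_top below 0.018 m and z of lid1_mid in the frame of dome2_top between -0.002 and 0.012 m) or (horizontal distance between lid1_mid and dome3_top below 0.018 m and z of lid1_mid in the frame of dome3_top between -0.002 and 0.012 m)) and angle between each of lid1_mid, lid2_mid, lid3_mid's own z axis and vertical below 0.22 rad and ((horizontal distance between lid2_mid and dome1_top below 0.018 m and z of lid2_mid in the frame of dome1_top between -0.002 and 0.012 m) or (horizontal distance between lid2_mid and dome2_top below 0.018 m and z of lid2_mid in the frame of dome2_top between -0.002 and 0.012 m) or (horizontal distance between lid2_mid and dome3_top below 0.018 m and z of lid2_mid in the frame of dome3_top between -0.002 and 0.012 m)) and ((horizontal distance between lid3_mid and dome1_top below 0.018 m and z of lid3_mid in the frame of dome1_top between -0.002 and 0.012 m) or (horizontal distance between lid3_mid and dome2_top below 0.018 m and z of lid3_mid in the frame of dome2_top between -0.002 and 0.012 m) or (horizontal distance between lid3_mid and dome3_top below 0.018 m and z of lid3_mid in the frame of dome3_top between -0.002 and 0.012 m)) and linear speed of each of lid1, lid2, lid3 below 0.03 m/s); the robot touches nothing.
It fails at once if another thing on the bench is pushed more than 40 mm from its place (distance of any of finial, collar, cup, jar, driver, burner, oilcan from where it was at the start of the episode above 0.04 m).
Of lid1, lid2, lid3 only 2 to 3 are there at a start; the rules pass over those that are not, and their reading is None.
At some moment in a run one of brush, lid1, lid2, lid3 may be knocked a few centimetres aside while the robot is not near it.
Once in a run the grip may slacken for a moment while it holds something.
It also fails if it takes over 210 s, if anything falls off the work surface, if the arm or the gripper's body presses on something with over 40 N, if the wrist force passes 120 N, or if a joint passes its speed limit or range.

ROBOT

A 6-joint arm with a two-finger parallel gripper is mounted at the origin on the work surface. World frame = base frame: x ahead of the robot, y to its left, z up, the work surface at z = 0. Lengths are in m, angles in rad, forces in N, time in s.
With the tool pointing down it reaches from about 0.325 to 0.925 m from the base axis. Payload 3.1 kg.
Tool frame: the origin (TCP) lies at the very end of the fingers, on their centre line; the grasp point (between the pads) lies 19 mm behind it; z points along the fingers, y is the direction in which the jaws open and shut (so a half turn about z gives the same grasp; the last joint's range is limited). The gripper opens to 85 mm and grips with 20 to 120 N. Pads are 22 mm wide; open, the fingers measure 114 mm over their backs; the gripper's body (76 mm by 85 mm) begins 54 mm behind the grasp point. The pads swing forward as they close: fully open they stand 13 mm farther back than shut.
Start: joints at [1.196, 0.217, 1.613, -0, 1.311, -0.112], TCP at [0.162, 0.604, 0.231] pointing down, gripper open.
Joint ranges: [-2.75, 2.75], [-0.78, 2.1], [0.31, 2.55], [-1.13, 4.27], [0.13, 2.63], [-2.58, 2.58]. Speed limits (rad/s): [2.79, 2.79, 3.14, 3.14, 3.14, 3.14].

INTERFACE

Orientations are given as a rotation vector (axis times angle).
In Python, from bench import arm gives the robot as it stands. Calls block until the motion is done:
- arm.move_to(position, orientation): joint-space move of the TCP to a pose.
- arm.move_l(position, frame=None, v=0.15, contact_N=None): straight line of the TCP; frame=None keeps the orientation; v is the mean speed in m/s. With contact_N (N) it stops when the force on the tool has changed by that much, and returns True; else False.
- arm.set_joints(angles): joint-space move.
- arm.move_gripper(opening, strength=None): finger opening in m; strength is the grip in N (None keeps the last); returns when the fingers have stopped.
- arm.dwell(seconds).
- arm.solve_ik(position, orientation): joint angles nearest the present ones, or None.
- arm.get_image(name): name is "scene" or "top" or "wrist"; returns (picture, depth): 400x640x3 uint8, red, green, blue; 400x640 float32, m along the optical axis (not along the pixel's ray), 0 where there is no reading.
- arm.calibration(name): a dict with "fx", "fy", "cx", "cy" (pixels), "xyz" and "orientation" of the camera in the world; the wrist camera has in their place "T_tool_cam" (4x4, takes a point from camera to tool coordinates, whose origin is the TCP and whose axes are the flange's). Camera axes: x right, y up, looking along -z (the intrinsics and any distortion apply to the point x, -y, -z); pixel columns grow to the right and rows downward; lengths in m; the calibration is good to about 2 mm. The wrist camera is an equidistant fisheye: a pixel r from the principal point sees the ray r / f radians off the axis. A picture is of the moment at which its call begins: read the wrist's pose just before it. calibration takes no time and is no camera call.
A pose or a line that the arm cannot do raises arm.MotionError and nothing moves.
- arm.finish_job(): hands the job in, once; it reports no verdict.
Trained networks look in the newest picture that a camera, given by its name, has taken for a name from the list of things; names that differ only in an ending like _2 or _b are one class to them, and where a whole thing is asked for, a point or a joint stands for the part that bears it (a point fixed in the world has none). Each returns a list of dicts, best first, with "confidence" (0 to 1); they miss things now and then, are a little off and sometimes report something else, mostly with a low value. They report only what shows in the picture. A call takes as long as a camera call. They do not tell look-alikes from the thing itself.
- arm.search_frame(name, camera): "position" ([x, y, z] in m, in world coordinates, good to about 4 mm: the middle of the surface that is visible of it).
- arm.landmark_of(name, camera): "position" ([x, y, z] in m, in world coordinates, good to about 4 mm: a listed point, or the origin of a listed thing).
Readings, each from a call of its own:
- arm.read_t(): time.
- arm.read_joint_pos(): joint angles.
- arm.read_qvel(): joint speeds.
- arm.read_tau(): joint torques, N m.
- arm.read_ee_pos(): TCP position.
- arm.read_tcp_rot(): TCP orientation.
- arm.read_wrist_force(): force on the tool from outside, world axes, zero at the start.
- arm.read_wrist_torque(): the same for the moment, N m.
- arm.read_width(): finger opening in m.
Only numpy, scipy, OpenCV 4.12 (cv2) and the standard library are available. Lean on these libraries where they do the work, as an engineer would, in place of code of your own. Each camera call takes 0.05 s, during which the arm holds its last target. There are 200 camera calls.

## Working session

There is one attempt and no reset: what is moved stays moved. The work goes in short steps, each a Python script; the robot and the scene stay as the last script left them, time stands still between calls to the robot, and variables do not carry over. Pictures are saved under pics/ and viewed, about 12 in all and at most 16, crops included, and the job is handed in when it is done.

```bash
mkdir -p pics; ls; cat > h.py <<'E'
import numpy as np, cv2
from bench import arm
from scipy.spatial.transform import Rotation as R
def save(n,img): cv2.imwrite('pics/'+n+'.png',cv2.cvtColor(img,cv2.COLOR_RGB2BGR))
def cloud(cam,depth):
    c=arm.calibration(cam); v,u=np.mgrid[0:400,0:640]
    p=np.stack([(u-c['cx'])/c['fx']*depth,-(v-c['cy'])/c['fy']*depth,-depth],-1)
    return p@R.from_rotvec(c['orientation']).as_matrix().T+np.array(c['xyz'])
def down(yaw): # tool z down, jaw(y) axis at yaw+90deg, tool x at yaw
    c,s=np.cos(yaw),np.sin(yaw)
    return R.from_matrix(np.array([[c,s,0],[s,-c,0],[0,0,-1]])).as_rotvec()
E
python3 - <<'E'
from h import *
for c in ['scene','top']:
    im,d=arm.get_image(c); save(c+'0',im); np.save(c+'_d.npy',d); np.save(c+'_i.npy',im)
    k=arm.calibration(c); print(c,k)
    for n in ['lid1_mid','lid1_knob','dome1_top','jig','brush_mid','tray','finial','collar','cup','jar','driver','burner','oilcan','boiler_top']:
        print(n,[(np.round(x['position'],3).tolist(),round(x['confidence'],2)) for x in arm.landmark_of(n,c)])
print(arm.read_t(), R.from_rotvec(arm.read_tcp_rot()).as_matrix().round(2))
E
```

```text
pics
scene {'fx': 386.85054184802397, 'fy': 386.85054184802397, 'cx': 322.22662504022196, 'cy': 200.52123570816474, 'xyz': array([ 1.0342304 , -0.64592879,  0.63185345]), 'orientation': array([0.92740544, 0.28394658, 0.56161066])}
lid1_mid [([0.628, 0.111, 0.005], 0.8)]
lid1_knob [([0.43, 0.267, 0.034], 0.72), ([0.63, 0.112, 0.033], 0.43)]
dome1_top [([0.426, 0.271, 0.034], 0.57)]
jig [([0.623, -0.462, -0.002], 0.71)]
brush_mid [([0.44, 0.028, 0.024], 0.77), ([0.433, -0.262, 0.002], 0.43)]
tray [([0.41, -0.41, -0.001], 0.56)]
finial [([0.515, 0.183, -0.004], 0.5), ([0.619, -0.459, 0.001], 0.34)]
collar [([0.509, -0.175, -0.002], 0.66), ([0.76, 0.238, 0.002], 0.43)]
cup [([0.767, 0.018, 0.0], 0.87), ([0.443, 0.028, 0.023], 0.16)]
jar [([0.761, 0.241, 0.003], 0.61)]
driver [([0.773, -0.219, -0.002], 0.76)]
burner [([0.588, 0.493, 0.003], 0.73)]
oilcan [([0.62, -0.46, 0.001], 0.92)]
boiler_top [([0.401, 0.418, -0.002], 0.93), ([0.619, -0.461, 0.001], 0.36)]
top {'fx': 516.6025317571277, 'fy': 516.6025317571277, 'cx': 310.36913180446066, 'cy': 199.45006559359024, 'xyz': array([0.45371129
[... 281 characters left out ...]
43, 0.267, 0.036], 0.8)]
jig [([0.444, 0.039, -0.002], 0.62)]
brush_mid [([0.442, 0.031, 0.022], 0.65)]
tray [([0.582, 0.282, 0.032], 0.65), ([0.408, -0.402, -0.0], 0.61)]
finial [([0.518, 0.176, -0.0], 0.61)]
collar [([0.512, -0.172, 0.004], 0.55)]
cup [([0.768, 0.025, -0.0], 0.69), ([0.519, 0.178, -0.0], 0.28)]
jar [([0.76, 0.239, -0.001], 0.75)]
driver [([0.766, -0.224, -0.001], 0.79), ([0.619, -0.46, -0.0], 0.47), ([0.636, 0.108, 0.039], 0.24)]
burner [([0.594, 0.498, 0.001], 0.8), ([0.515, 0.177, 0.001], 0.54)]
oilcan [([0.621, -0.463, 0.001], 0.91), ([0.44, 0.03, 0.02], 0.3)]
boiler_top [([0.399, 0.418, -0.001], 0.98)]
1.5 [[-0.97  0.26 -0.  ]
 [ 0.26  0.97  0.  ]
 [ 0.    0.   -1.  ]]
```

View pics/scene0.png

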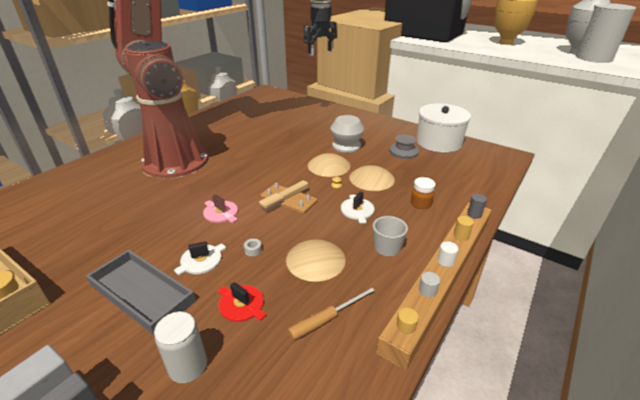

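View pics/top0.png

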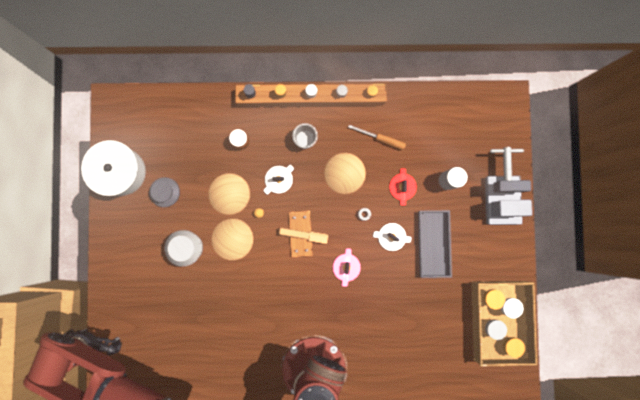

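The candidates for a lid (top view) are white (279,180), white (392,236), pink (347,267) and red (402,186). I choose the two white aluminium ones, since pink and red are look-alikes. The domes are at (229,193), (232,239) and (345,173), the jig with the brush is at (301,234), and the tray is at (434,244). Next I take close wrist looks, re-projected to a map.

```bash
cat >> h.py <<'E'
def wcloud():
    p=np.array(arm.read_ee_pos()); Rt=R.from_rotvec(arm.read_tcp_rot()).as_matrix()
    im,d=arm.get_image('wrist'); c=arm.calibration('wrist')
    v,u=np.mgrid[0:400,0:640]; x=(u-c['cx'])/c['fx']; y=(v-c['cy'])/c['fy']; r=np.hypot(x,y)+1e-9
    t=np.tan(np.minimum(r,1.4)); P=np.stack([x/r*t*d,-y/r*t*d,-d],-1)
    T=np.array(c['T_tool_cam']); P=P@T[:3,:3].T+T[:3,3]; P=P@Rt.T+p
    P[(d<=0)|(r>1.1)]=np.nan
    return im,P
def ortho(im,P,c,half=.1,s=2):
    """top-down map, s px/mm ; up=+x, left=+y"""
    n=int(half*2000*s); o=np.zeros((n,n,3),np.uint8); z=np.full((n,n),np.nan,np.float32)
    m=np.isfinite(P[...,0]); Q=P[m]; C=im[m]; k=np.argsort(Q[:,2]); Q=Q[k];C=C[k]
    i=((c[0]+half-Q[:,0])*1000*s).astype(int); j=((c[1]+half-Q[:,1])*1000*s).astype(int)
    for a in range(-2,3):
        for b in range(-2,3):
            ok=(i+a>=0)&(i+a<n)&(j+b>=0)&(j+b<n)
            zz=z[i[ok]+a,j[ok]+b]; w=~(zz>Q[ok,2]+.004)
            z[i[ok][w]+a,j[ok][w]+b]=Q[ok,2][w]; o[i[ok][w]+a,j[ok][w]+b]=C[ok][w]
    return o,z
E
python3 - <<'E'
from h import *
print(np.round(arm.calibration('wrist')['T_tool_cam'],3), {k:arm.calibration('wrist')[k] for k in('fx','cx','cy')})
tgt={'jig':(.442,.03),'lidA':(.630,.109),'lidB':(.43,-.27),'tray':(.41,-.405)}
outs=[]
for n,(x,y) in tgt.items():
    arm.move_to([x-.05,y,.30],down(0)); arm.dwell(.2)
    im,P=wcloud(); o,z=ortho(im,P,(x,y),.1 if n!='tray' else .13,2 if n!='tray' else 1.54); outs.append(cv2.resize(o,(400,400)))
    np.savez(n+'.npz',o=o,z=z,im=im,P=P)
    if n=='jig': save('wristjig',im)
save('maps',cv2.resize(np.vstack([np.hstack(outs[:2]),np.hstack(outs[2:])]),(600,600))); print(arm.read_t())
E
```

```text
[[-0.001  0.952  0.308  0.079]
 [ 1.     0.002 -0.     0.001]
 [-0.001  0.308 -0.952 -0.143]
 [ 0.     0.     0.     1.   ]] {'fx': 309.70691628693146, 'cx': 319.53374888698573, 'cy': 201.7602662576507}
7.7417
```

View pics/maps.png

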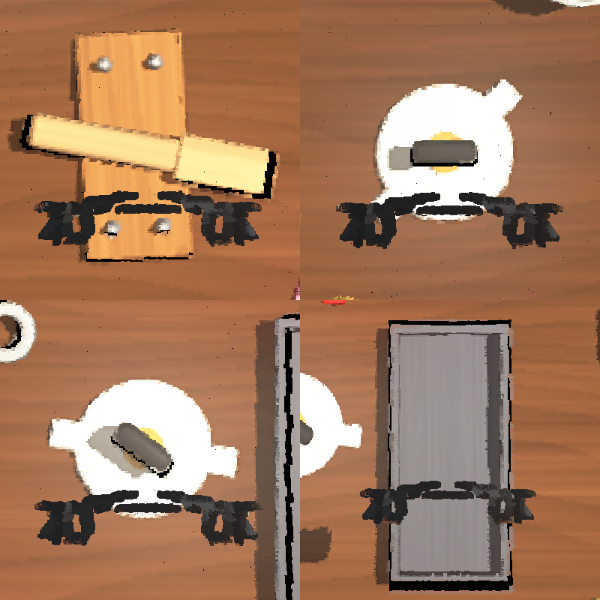

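The maps show the brush lying across the jig, which is long along world x with all four pins visible. Lid A has an ear at upper right and its knob along y, and lid B lies left of the tray. Both are white discs with black knobs, matching the description. The tray is empty. Now I fit the poses and move the brush.

```bash
cat >> h.py <<'E'
def look(c,n=None,half=.1,off=.11,h=.30):
    arm.move_to([c[0]-off,c[1],h],down(0)) if arm.solve_ik([c[0]-off,c[1],h],down(0)) is not None else arm.move_to([c[0]+off,c[1],h],down(np.pi))
    arm.dwell(.25); im,P=wcloud(); o,z=ortho(im,P,c,half,2)
    if n: save(n,o)
    return o,z
def rect(m,c,half,big=True):
    """largest component of mask -> centre xy, yaw of long axis (mod pi), (long,short) in m"""
    m=cv2.morphologyEx(m.astype(np.uint8),cv2.MORPH_OPEN,np.ones((5,5)))
    n,l,s,_=cv2.connectedComponentsWithStats(m); k=1+np.argmax(s[1:,4])
    yx=np.argwhere(l==k); b=cv2.boxPoints(cv2.minAreaRect(yx[:,::-1].astype(np.float32)))
    w=np.stack([c[0]+half-b[:,1]/2000,c[1]+half-b[:,0]/2000],-1)
    e=[w[1]-w[0],w[2]-w[1]]; L=[np.linalg.norm(q) for q in e]; q=e[int(np.argmax(L))]
    return w.mean(0),np.arctan2(q[1],q[0])%np.pi,np.sort(L)[::-1]
def lidpose(o,z,c,half=.1):
    k,ka,L=rect((z>np.nanmax(z[60:-60,60:-60])-.007)&(o.max(2)<120),c,half)   # knob top
    zb=np.nanmax(z[60:-60,60:-60])-.050
    ij=np.argwhere((o.min(2)>150)&(z>zb+.003)&(z<zb+.013)); xy=np.stack([c[0]+half-ij[:,0]/2000,c[1]+half-ij[:,1]/2000],-1)
    d=xy-k; r=np.hypot(*d.T); m=(r>.050)&(r<.064); a=np.arctan2(d[m,1],d[m,0])
    la=np.angle(np.exp(2j*a).mean())/2%np.pi
    # disc centre by circle fit on rim area
    lo=cv2.minEnclosingCircle(np.float32(xy[(r<.064)]))
    return dict(knob=k,ka=ka,L=L,lid=la,screw=(la-ka)%np.pi,base=zb,enc=lo,near=m.sum())
def wrap(a): return (a+np.pi)%(2*np.pi)-np.pi
def yawopts(p,a,z=.2):
    "reachable yaws a+k*pi with joint solution"
    r=[]
    for k in (0,1):
        q=arm.solve_ik([p[0],p[1],z],down(a+k*np.pi))
        if q is not None: r.append((a+k*np.pi,q))
    return r
E
python3 - <<'E'
from h import *
np.set_printoptions(precision=4,suppress=True)
c=(.442,.03); o,z=look(c,'jig2'); np.savez('jig2.npz',o=o,z=z)
print('brush',rect(z>.026,c,.1), 'z',np.nanmedian(z[z>.027]))
print('jig',rect((z>.007),c,.1), rect((z>.007)&(z<.02),c,.1))
d=np.load('tray.npz'); P=d['P']; c=(.41,-.405); c=(.40,-.405); o,z=look(c,None,.14); print('tray',rect((z>.02)&(z<.04),c,.14)); np.savez('tray2.npz',o=o,z=z)
for n,c in dict(lidA=(.630,.109),lidB=(.43,-.27)).items():
    o,z=look(c,n+'2'); print(n,lidpose(o,z,c))
for n,c in dict(d1=(.43,.268),d2=(.582,.282),d3=(.63,-.10)).items():
    o,z=look(c); e=[]
    for t in (.012,.018,.024): e.append(rect((z>t)&(z<.04)&(o[...,0]>120),c,.1)[::2])
    print(n,e,np.nanmax(z[150:250,150:250]))
for n,y in (('pick',1.8),): print(arm.read_t())
E
```

```text
brush (array([0.4418, 0.0312], dtype=float32), np.float32(1.392386), array([0.1622, 0.0334], dtype=float32)) z 0.032283492
jig (array([0.4458, 0.0412], dtype=float32), np.float32(0.648577), array([0.1628, 0.1408], dtype=float32)) (array([0.4865, 0.0435], dtype=float32), np.float32(1.5707964), array([0.073, 0.071], dtype=float32))
tray (array([ 0.4118, -0.4045], dtype=float32), np.float32(0.0), array([0.2125, 0.103 ], dtype=float32))
lidA {'knob': array([0.6284, 0.1128], dtype=float32), 'ka': np.float32(1.6865551), 'L': array([0.0398, 0.0159], dtype=float32), 'lid': np.float64(2.331023637418039), 'screw': np.float64(0.6444684902470184), 'base': np.float32(0.0023052245), 'enc': ((0.6297500133514404, 0.1132500022649765), 0.06346897035837173), 'near': np.int64(1743)}
lidB {'knob': array([ 0.3341, -0.3089], dtype=float32), 'ka': np.float32(1.4302201), 'L': array([0.0695, 0.0117], dtype=float32), 'lid': np.float64(1.615895210111239), 'screw': np.float64(0.18567508300552604), 'base': np.float32(0.0026109256), 'enc': ((0.3604999780654907, -0.3217499852180481), 0.054954931139945984), 'near': np.int64(363)}
d1 [(array([0.4291, 0.2696], dtype=float32), array([0.1138, 0.1113], dtype=float32)), (array([0.4293, 0.2697], dtype=float32), array([0.0965, 0.0965], dtype=float32)), (array([0.4297, 0.2695], dtype=float32), array([0.074 , 0.0735], dtype=float32))] 0.034049086
d2 [(array([0.5812, 0.2795], dtype=float32), array([0.1144, 0.1128], dtype=float32)), (array([0.5816, 0.2801], dtype=float32), array([0.097 , 0.0968], dtype=float32)), (array([0.5822, 0.2799], dtype=float32), array([0.0731, 0.0728], dtype=float32))] 0.034172773
d3 [(array([ 0.6475, -0.1107], dtype=float32), array([0.1125, 0.112 ], dtype=float32)), (array([ 0.6474, -0.1109], dtype=float32), array([0.0972, 0.0952], dtype=float32)), (array([ 0.6472, -0.1115], dtype=float32), array([0.075 , 0.0715], dtype=float32))] 0.03440233
20.6833
```

```bash
python3 - <<'E'
from h import *
np.set_printoptions(precision=4,suppress=True)
b=np.array([.4418,.0312]); ya=1.392; t=np.array([.4118,-.4045])
# brush axis yaw 1.392 -> tray axis 0 (mod pi): tool turns with it
best=None
for a,q in yawopts(b,ya):
    for a2,q2 in yawopts(t,0.):
        s=abs(q[5])+abs(q2[5])
        if best is None or s<best[0]: best=(s,a,a2,q,q2)
print(best)
_,a,a2,q,q2=best
arm.move_to([*b,.2],down(a)); arm.move_gripper(.05,40)
arm.move_l([*b,.05]); print(arm.move_l([*b,.0145],v=.04,contact_N=6),arm.read_ee_pos())
arm.move_gripper(0,40); print('w',arm.read_width())
g=np.array(arm.read_ee_pos()); arm.move_l([*b,.15]); print('w',arm.read_width())
arm.move_to([*t,.15],down(a2)); print('w',arm.read_width())
arm.move_l([*t,.05]); print(arm.move_l([*t,g[2]-.006],v=.04,contact_N=5),arm.read_ee_pos())
arm.move_gripper(.045); arm.move_l([*t,.2])
c=(.40,-.405); o,z=look(c,'tray3',.14); 
print('brush',rect((z>.012)&(o[...,0]>170)&(o[...,2]<190),c,.14))
c=(.442,.03); o,z=look(c,'jig3'); np.savez('jig3.npz',o=o,z=z)
print('jig',rect((z>.007)&(o[...,0]>110),c,.1))
print(arm.read_t())
for cc in ('top',):
    arm.move_to([.5,.0,.35],down(0)); im,d=arm.get_image(cc); save('top1',im)
E
```

```text
(np.float64(0.7633584488782232), 1.392, 0.0, array([-0.0882, -0.1553,  2.0564, -0.    ,  1.2406,  0.0906]), array([-0.898 ,  0.145 ,  1.7575, -0.    ,  1.2392,  0.6728]))
False [0.4421 0.0312 0.0147]
w 0.021430002983798668
w 0.021242653668858216
w 0.02116669620201839
False [ 0.4121 -0.4048  0.0093]
brush (array([ 0.4123, -0.404 ], dtype=float32), np.float32(0.0), array([0.1605, 0.031 ], dtype=float32))
jig (array([0.4455, 0.0411], dtype=float32), np.float32(0.041642666), array([0.1516, 0.0729], dtype=float32))
34.0583
```

```bash
python3 - <<'E'
import cv2,numpy as np
a=cv2.imread('pics/tray3.png');b=cv2.imread('pics/jig3.png');c=cv2.imread('pics/lidB2.png')
r=lambda x:cv2.resize(x,(260,260)); cv2.imwrite('pics/v3.png',np.hstack([r(a),r(b),r(c)]))
E
```

```text
(no output)
```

View pics/v3.png

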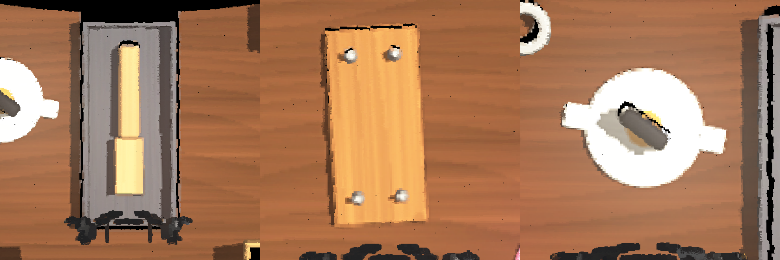

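Brush lies flat in the tray centre; the jig is free with all four pins visible at about map (350,57), (395,53), (358,198) and (402,196). Now lid B (close crop at right: white disc, black knob, so it is the real one).

```bash
cat >> h.py <<'E'
JIG=np.array([.4455,.0411]); JA=.0416
def clip(o,z,c,half,r=.068):
    i,j=np.mgrid[0:z.shape[0],0:z.shape[1]]; n=z.shape[0]/2
    z=z.copy(); z[np.hypot(i-n,j-n)>r*2000]=np.nan; return z
def lidlook(c,n=None,h=.30):
    c=np.array(c,float)
    for it in range(2):
        o,z=look(c,n,h=h); zc=clip(o,z,c,.1,.075); p=lidpose(o,zc,c)
        if np.hypot(*(p['knob']-c))<.012: break
        c=np.array(p['knob'],float)
    print(n,{k:np.round(v,3) for k,v in p.items() if k!='enc'},np.round(p['enc'][0],4),round(p['enc'][1],4)); return p
def closeyaw(p,a,lo=-2.3,hi=2.3):
    "yaw a+k*pi giving the smallest |j6|"
    j1=np.arctan2(p[1],p[0]); return min((a+k*np.pi for k in range(-3,4)),key=lambda y:abs(j1+np.pi/2-y))
E
python3 - <<'E'
from h import *
np.set_printoptions(precision=4,suppress=True)
d=np.load('jig3.npz'); z=clip(d['o'],d['z'],None,.1,.085); m=(z>.021).astype(np.uint8)
n,l,s,ce=cv2.connectedComponentsWithStats(m)
for k in range(1,n):
    if s[k,4]>15: print('pin',.442+.1-ce[k,1]/2000,.03+.1-ce[k,0]/2000,s[k,4])
p=lidlook((.434,-.272),'lidB3')
k=np.array(p['knob'],float); a=closeyaw(k,float(p['ka']))
arm.move_to([*k,.15],down(a)); arm.move_gripper(.05,80); arm.move_l([*k,.06])
print(arm.move_l([*k,.0175],v=.05,contact_N=8)); arm.move_gripper(0,80); print('w',arm.read_width(),arm.read_ee_pos())
arm.move_l([*k,.10]); print('w',arm.read_width(), arm.read_wrist_force(),arm.read_t())
E
```

```text
pin 0.5011107871720117 0.02691399416909622 343
pin 0.49909883720930237 0.06067829457364342 258
pin 0.39126139817629185 0.02115349544072949 329
pin 0.3898560371517028 0.05502321981424149 323
lidB3 {'knob': array([ 0.432, -0.244]), 'ka': np.float64(0.919), 'L': array([0.041, 0.016]), 'lid': np.float64(1.399), 'screw': np.float64(0.48), 'base': np.float32(0.002), 'near': np.int64(1844)} [ 0.4322 -0.2446] 0.0632
False
w 0.012626257166752466 [ 0.4324 -0.2448  0.0181]
w 0.01322118759143618 [ 0.469  -0.1368 -3.8673] 40.8
```

```bash
sed -i 's/^JIG=.*/JIG=np.array([.4453,.0411]); JA=.048/' h.py; cat >> h.py <<'E'
def yawmid(p,a,span):
    "yaw a+k*pi such that a..a-span is centred in j6 range"
    j1=np.arctan2(p[1],p[0]); return min((a+k*np.pi for k in range(-3,4)),key=lambda y:abs(j1+np.pi/2-(y-span/2)))
def to_jig(s0):
    a=yawmid(JIG,JA-s0,2.0)
    arm.move_to([*JIG,.12],down(a)); print('w',arm.read_width())
    arm.move_l([*JIG,.055]); print(arm.move_l([*JIG,.0305],v=.03,contact_N=8),arm.read_ee_pos(),arm.read_wrist_force()); return a
E
python3 - <<'E'
from h import *
a=to_jig(.48); print(a,arm.read_width())
im,P=wcloud(); save('injig',im)
o,z=ortho(im,P,JIG,.09,2); print(arm.read_t(),arm.read_joint_pos())
E
```

```text
w 0.012999531004132155
False [0.44558346 0.04109397 0.03057817] [ 0.67560061  0.56684775 -2.39153973]
2.709592653589793 0.012581996033587894
43.5083 [-6.51648950e-02  1.29576954e-01  2.15095422e+00 -2.05148520e-05
  8.60363029e-01 -1.20393263e+00]
```

View pics/injig.png

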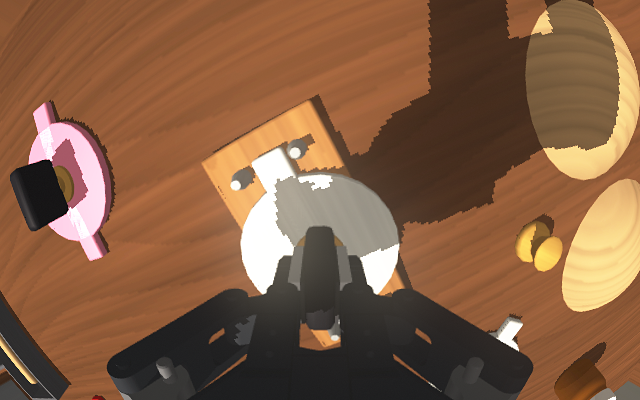

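The near ear sits between its pins at (236,185) and (297,152), with the disc flat on the board. Now the twist.

```bash
cat >> h.py <<'E'
def twist(a,s0,end=2.40,play=.05):
    arm.move_l([*JIG,.0295],v=.02)
    tot=end-s0+play
    for f in np.linspace(0,1,9)[1:]:
        arm.move_to([*JIG,.0295],down(a-tot*f)); t=arm.read_wrist_torque(); print(round(f*tot,2),np.round(t,2),np.round(arm.read_wrist_force(),1),round(arm.read_width(),4))
E
python3 - <<'E'
from h import *
twist(2.7096,.48)
arm.move_gripper(.05); arm.move_l([*JIG,.15])
p=lidlook(JIG,'jigB'); print(arm.read_t())
E
```

```text
0.25 [-0.2   0.15 -0.09] [-0.6 -1.3  2.7] 0.0128
0.49 [-0.21  0.09 -0.14] [ 0.1 -1.2  3.8] 0.0132
0.74 [-0.17 -0.04 -0.12] [-0.2 -1.8  4.4] 0.0131
0.98 [-0.14 -0.15 -0.12] [ 1.4 -1.2  5.2] 0.0129
1.23 [-0.19 -0.2  -0.19] [ 1.7 -0.3  4.9] 0.0133
1.48 [-0.2  -0.25 -0.13] [ 0.7 -0.5  5. ] 0.0132
1.72 [-0.21 -0.15 -0.18] [ 2.  -1.8  5.4] 0.0129
1.97 [-0.2  -0.22 -0.17] [ 1.9 -1.2  5.2] 0.0128
jigB {'knob': array([0.444, 0.045]), 'ka': np.float64(0.54), 'L': array([0.042, 0.014]), 'lid': np.float64(0.009), 'screw': np.float64(2.61), 'base': np.float32(0.015), 'near': np.int64(2162)} [0.4457 0.0413] 0.0625
49.0167
```

View pics/jigB.png

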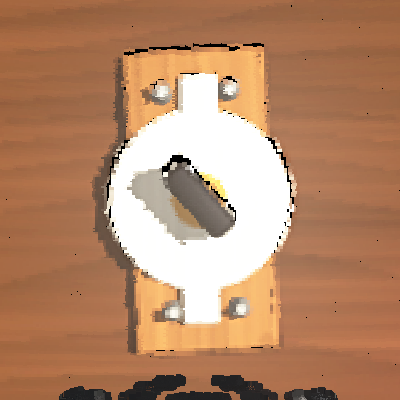

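The lid sits flat between the pins, with the ears at (198,95) and (202,305). The knob runs (175,170)→(228,228), a yaw of about 0.74. That gives a screw of about 2.4, so it is tight; my minAreaRect angle was off and I'm switching to PCA. Next I carry the lid to dome 3.

```bash
cat >> h.py <<'E'
_lp=lidpose
def lidpose(o,z,c,half=.1):
    p=_lp(o,z,c,half)
    m=((z>p['base']+.044)&(o.max(2)<120)).astype(np.uint8); m=cv2.morphologyEx(m,cv2.MORPH_OPEN,np.ones((7,7)))
    n,l,s,_=cv2.connectedComponentsWithStats(m); ij=np.argwhere(l==1+np.argmax(s[1:,4])).astype(float)
    w,v=np.linalg.eigh(np.cov(ij.T)); e=-v[:,1]; p['ka']=np.arctan2(e[1],e[0])%np.pi; p['screw']=(p['lid']-p['ka'])%np.pi
    q=ij.mean(0); p['kpca']=np.array([c[0]+half-q[0]/2000,c[1]+half-q[1]/2000]); return p
def to_dome(a,D,src,zs):
    "grip knob at src (tool yaw a, tcp z zs, underside at zs-.0175), set on dome D"
    arm.move_to([*src,.15],down(a)); arm.move_l([*src,.07]); arm.move_l([*src,zs],v=.05); arm.move_gripper(0,80); print('w',arm.read_width())
    arm.move_l([*src,.15]); print('w',arm.read_width())
    b=closeyaw(D,a); arm.move_to([*D,.15],down(b)); print('w',arm.read_width())
    arm.move_l([*D,.065],v=.1); print(arm.move_l([*D,.0316+.0172],v=.02,contact_N=3),np.round(arm.read_ee_pos(),4),arm.read_wrist_force())
    arm.dwell(.3); arm.move_gripper(.03); arm.dwell(.2); arm.move_l([*D,.15],v=.1); return lidlook(D,'dome%d'%int(arm.read_t()))
E
python3 - <<'E'
from h import *
to_dome(.74,np.array([.6474,-.1110]),JIG,.0295); print(arm.read_t())
p=lidlook((.6284,.1128),'lidA3'); print(p['kpca'])
E
ls pics
```

```text
w 0.012846585940479523
w 0.012941299542989872
w 0.012925242802186203
True [ 0.647  -0.1109  0.0497] [-0.59828341 -0.51778358  5.16415475]
dome57 {'knob': array([ 0.647, -0.109]), 'ka': np.float64(0.625), 'L': array([0.042, 0.015]), 'lid': np.float64(3.141), 'screw': np.float64(2.516), 'base': np.float32(0.034), 'near': np.int64(1848), 'kpca': array([ 0.647, -0.108])} [ 0.6467 -0.111 ] 0.0627
58.55
lidA3 {'knob': array([0.629, 0.113]), 'ka': np.float64(1.612), 'L': array([0.043, 0.016]), 'lid': np.float64(2.334), 'screw': np.float64(0.722), 'base': np.float32(0.002), 'near': np.int64(1803), 'kpca': array([0.628, 0.113])} [0.6284 0.1119] 0.0633
[0.6284517  0.11272804]
dome57.png
injig.png
jig2.png
jig3.png
jigB.png
lidA2.png
lidA3.png
lidB2.png
lidB3.png
maps.png
scene0.png
top0.png
top1.png
tray3.png
v3.png
wristjig.png
```

```bash
python3 - <<'E'
import cv2,numpy as np
a=cv2.imread('pics/lidA3.png');b=cv2.imread('pics/dome57.png')
cv2.imwrite('pics/v4.png',np.hstack([a,b]))
E
```

```text
(no output)
```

View pics/v4.png

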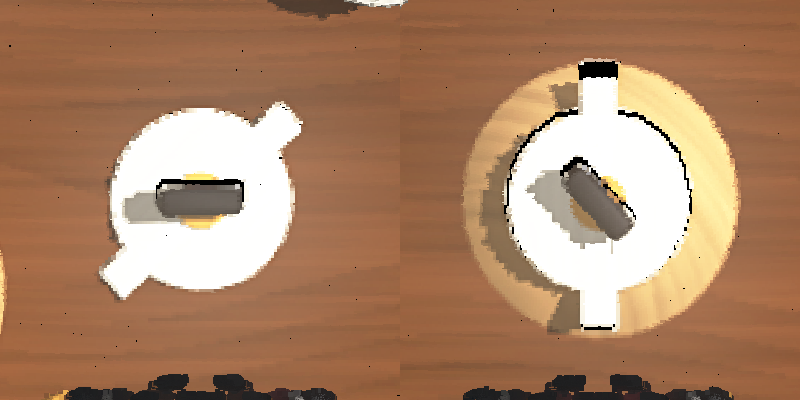

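Left: lid A, ears (280,125)/(122,275), knob horizontal (yaw ≈1.59, screw ≈0.74). Right: lid B is level and centred on dome 3. Now lid A into the jig.

```bash
python3 - <<'E'
from h import *
k=np.array([.6285,.1122]); s0=.74; a=closeyaw(k,1.592)
arm.move_to([*k,.15],down(a)); arm.move_gripper(.05,80); arm.move_l([*k,.06])
print(arm.move_l([*k,.0175],v=.05,contact_N=8)); arm.move_gripper(0,80); print('w',arm.read_width())
arm.move_l([*k,.10]); print('w',arm.read_width(), arm.read_wrist_force())
a=to_jig(s0); print(a,arm.read_width(),arm.read_t())
im,P=wcloud(); save('injigA',im)
E
```

```text
False
w 0.013142346481345569
w 0.012431570182193952 [-0.27633429  0.76795484 -3.50860273]
w 0.01285414378029732
False [0.4455816  0.04108601 0.03054277] [ 0.1838244  -0.20287518 -2.38800301]
2.449592653589793 0.013153011061505309 66.8583
```

View pics/injigA.png

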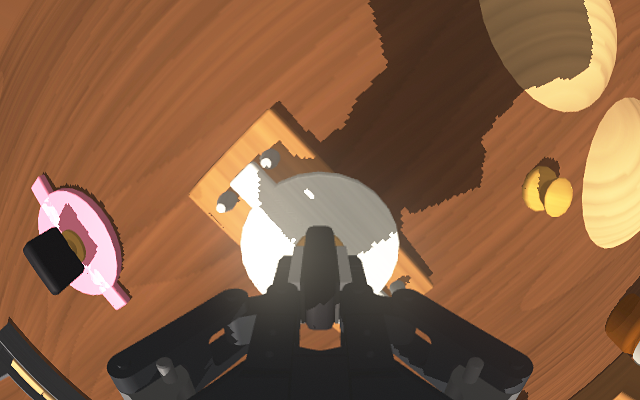

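The ear is between its pins at (221,208) and (266,162), so I twist.

```bash
python3 - <<'E'
from h import *
twist(2.4496,.74)
arm.move_gripper(.05); arm.move_l([*JIG,.15])
p=lidlook(JIG,'jigA'); print(arm.read_t())
E
```

```text
0.21 [-0.11  0.08 -0.11] [ 0.2 -0.7  2.8] 0.0129
0.43 [-0.19  0.07 -0.12] [ 0.7 -0.8  4.6] 0.0128
0.64 [-0.16 -0.05 -0.1 ] [ 0.3 -0.7  4.8] 0.013
0.86 [-0.18 -0.17 -0.13] [ 1.  -0.9  5.2] 0.0131
1.07 [-0.15 -0.12 -0.17] [ 1.  -0.4  5.6] 0.0129
1.28 [-0.09 -0.14 -0.2 ] [ 0.6 -1.3  5.6] 0.0127
1.5 [-0.17 -0.17 -0.15] [ 1.  -1.1  5.4] 0.0131
1.71 [-0.39 -0.06 -0.12] [ 1.2 -2.1  5.6] 0.0127
jigA {'knob': array([0.446, 0.042]), 'ka': np.float64(0.621), 'L': array([0.042, 0.016]), 'lid': np.float64(0.007), 'screw': np.float64(2.528), 'base': np.float32(0.014), 'near': np.int64(2070), 'kpca': array([0.446, 0.045])} [0.4459 0.0418] 0.063
72.15
```

View pics/jigA.png

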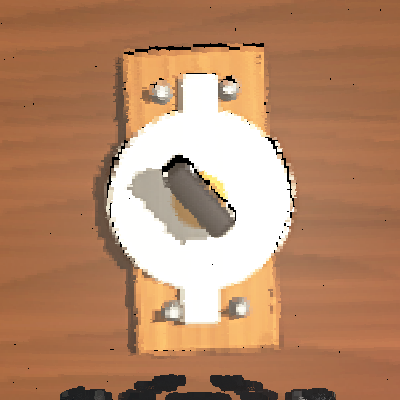

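The knob is at the same angle to the ears as lid B's, so lid A is tight too. On to dome 2, then the overall check.

```bash
python3 - <<'E'
from h import *
to_dome(.74,np.array([.5820,.2799]),JIG,.0295)
import glob
lidlook((.647,-.111),'endB'); c=(.40,-.405); o,z=look(c,None,.14); print('brush',rect((z>.012)&(o[...,0]>170)&(o[...,2]<190),c,.14))
arm.move_to([.35,.0,.40],down(0)); arm.dwell(.5)
im,d=arm.get_image('scene'); save('sceneE',im); im2,d=arm.get_image('top'); save('topE',im2)
f=sorted(glob.glob('pics/dome*.png'))[-1]; a=cv2.imread(f)
t=cv2.imread('pics/topE.png')[70:280,120:470]; s=cv2.imread('pics/sceneE.png')[90:360,60:510]
cv2.imwrite('pics/v5.png',np.hstack([cv2.resize(a,(300,300)),cv2.resize(t,(500,300))])); cv2.imwrite('pics/v6.png',cv2.resize(s,(780,468))); print(arm.read_t())
E
```

```text
w 0.01295041844802368
w 0.012758382800337658
w 0.012689013120238927
True [0.5816 0.2798 0.0497] [-0.42646997  0.32971179  5.97213548]
dome80 {'knob': array([0.581, 0.28 ]), 'ka': np.float64(0.739), 'L': array([0.042, 0.016]), 'lid': np.float64(3.135), 'screw': np.float64(2.396), 'base': np.float32(0.034), 'near': np.int64(1848), 'kpca': array([0.581, 0.28 ])} [0.5818 0.2804] 0.0629
endB {'knob': array([ 0.645, -0.108]), 'ka': np.float64(0.612), 'L': array([0.04 , 0.014]), 'lid': np.float64(3.132), 'screw': np.float64(2.521), 'base': np.float32(0.034), 'near': np.int64(1748), 'kpca': array([ 0.647, -0.107])} [ 0.6469 -0.1098] 0.062
brush (array([ 0.41200006, -0.40375   ], dtype=float32), np.float32(0.0), array([0.162     , 0.03150001], dtype=float32))
87.45
```

View pics/v5.png

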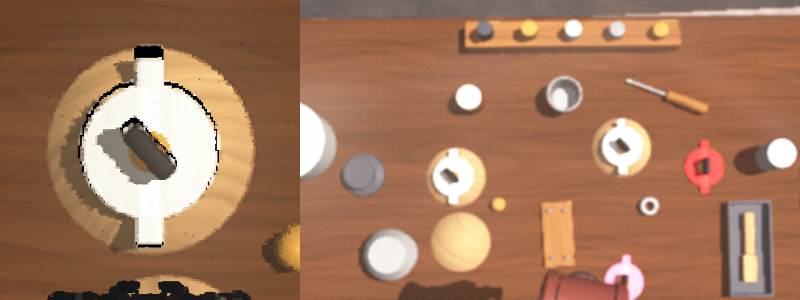

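View pics/v6.png

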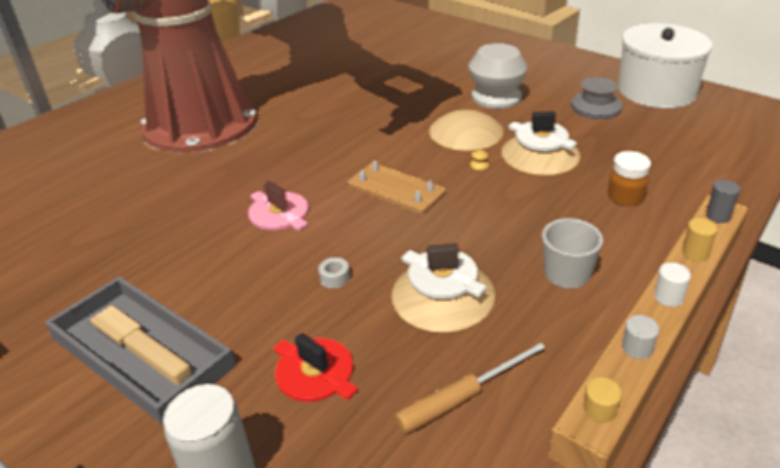

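Both white lids sit level and centred on their domes, the brush is in the tray, and the bystanders are where they were. The arm is clear.

```bash
python3 -c "
from bench import arm
arm.finish_job()"
```

```text
the job is handed in; nothing more can be done
```

I put the brush flat in the tray, then screwed both white lids' knobs tight in the jig and set each lid on its own dome. The job was handed in at about 87 s of 210 s, with no verdict reported. The pictures showed only two real lids. I left the pink and red look-alikes alone.

Last checks before hand-in:
- **Brush:** its middle is within about 1 mm of the tray's middle.
- **Lids:** both look level, and their disc centres are within about 1 mm of the crowns. One is on the dome at about (0.58, 0.28), the other on the one at about (0.65, -0.11).
- **Knobs:** the first read 2.40 rad on its dome. The second read 2.52 rad, which is past the 2.4 stop. That is an error in my angle fit, because in the picture the knob sits at about 2.4 rad.
- **Other things on the bench:** none looked moved in the final top and scene pictures. I did not measure their positions again.
- **Knock:** the second lid had shifted about 2 cm when I re-measured it just before grasping. This was probably the announced knock, and I used the new position.

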